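# Set out the balance weights by size

### The arm

A 6-joint arm with a two-finger parallel gripper is mounted at the origin on a cart in front of the work surface, level with it; the furniture and walls round the work are solid. World frame = base frame: x ahead of the robot, y to its left, z up, the work surface at z = 0. Lengths are in m, angles in rad, forces in N, time in s.
With the tool pointing down it reaches from about 0.35 to 0.975 m from the base axis. Payload 4.9 kg.
Tool frame: the origin (TCP) lies between the finger pads; the fingertips stand 17 mm ahead of it and the grasp point (between the pads) lies 2 mm behind it; z points along the fingers, y is the direction in which the jaws open and shut (so a half turn about z gives the same grasp; the last joint's range is limited). The gripper opens to 85 mm and grips with 20 to 120 N. Pads are 22 mm wide; open, the fingers measure 114 mm over their backs; the gripper's body (76 mm by 85 mm) begins 54 mm behind the grasp point. The pads swing forward as they close: fully open they stand 13 mm farther back than shut.
Start: joints at [1.184, 0.053, 1.613, -0, 1.476, -0.119], TCP at [0.165, 0.603, 0.248] pointing down, gripper open.
Joint ranges: [-3.01, 3.01], [-1.01, 2.22], [0.06, 2.58], [-1.02, 4.17], [0.09, 2.62], [-3.14, 3.14]. Speed limits (rad/s): [2.57, 2.57, 3.14, 3.14, 3.14, 3.14].

### API

Orientations are given as a unit quaternion [w, x, y, z].
In Python, from plant import state, grab_frame, camera_model, job_done, find_in, silhouettes, landmark_of gives the robot as it stands.
- The arm moves only by the shell command python3 -m crank 'ROWS'. ROWS is JSON, a list of rows, each an object with "angular": the turn, a rotation vector about the tool's x, y, z each as a share of 5 degrees, from -1 to 1, a list of three; "delta_pos": the shift along the tool's x, y, z each as a share of 3 cm, from -1 to 1, a list of three; "gripper": the opening, from 0 (shut) to 1 (fully open). In form: [{"angular": [ax, ay, az], "delta_pos": [tx, ty, tz], "gripper": gripper}, ...]. A call has 1 to 12 rows; each row shifts and turns the commanded pose from where the row before left it, along the tool's axes as they then stand; what a row does not reach is not made up. A row lasts 1/8 s, in which the tool goes at most 62.5 mm and 10.7 degrees, less where a joint would pass 70% of its speed; a pose out of reach is approached as far as the arm can. A call with a number of a shift or a turn outside -1 to 1 is refused whole. A call with a gripper value outside its range is refused whole. The fingers move at their own pace and stop on an object; the grip force is fixed at half the most. Time passes only in rows, so rows that do not move let the fingers close. It gives the time, the measured TCP pose, the force and the opening at its end, in the units of the state.
- state(): the state, without advancing time (a new reading comes with each control period).
- grab_frame(name): name is "scene" or "top"; returns the picture (480x640x3 uint8, red, green, blue); there is no depth.
- camera_model(name): a dict with "camera_matrix" (3x3 intrinsics, pixels), "rvec" (rotation vector, rad) and "tvec" (3), from world to camera coordinates, as OpenCV has them. Camera axes: x right, y down, z forward; pixel columns grow to the right and rows downward; lengths in m; the calibration is good to about 2 mm. A picture is of the moment at which its call begins. camera_model takes no time and is no camera call.
- job_done(): hands the job in, once; it reports no verdict.
Trained networks look in the newest picture that a camera, given by its name, has taken for a name from the list of things; names that differ only in an ending like _2 or _b are one class to them, and where a whole thing is asked for, a point or a joint stands for the part that bears it (a point fixed in the world has none). Each returns a list of dicts, best first, with "conf" (0 to 1); they miss things now and then, are a little off and sometimes report something else, mostly with a low value. They report only what shows in the picture. A call takes as long as a camera call.
- find_in(camera, target): "bbox" ([left, top, right, bottom] in pixels, round what is visible of it).
- silhouettes(camera, target): "mask" (480x640 bool, what is visible of it) and "bbox" ([left, top, right, bottom] in pixels, round what is visible of it).
- landmark_of(camera, target): "pixel" ([column, row] in pixels: a listed point, or the origin of a listed thing).
The state is a dict: "time": time; "joint_pos": joint angles; "joint_vel": joint speeds; "joint_efforts": joint torques, N m; "tool_pos": TCP position; "tool_rot": TCP orientation; "contact_force": force on the tool from outside, world axes, zero at the start; "ft_torque": the same for the moment, N m; "gripper_width": opening from 0.0 (shut) to 1.0 (fully open).
Only numpy, scipy, OpenCV 4.12 (cv2) and the standard library are available. Lean on these libraries where they do the work, as an engineer would, in place of code of your own. Each camera call takes 0.05 s, during which the arm holds its last target.

### The job

Line the four steel balance weights up by size on the white board: the largest in the middle of the red disc, then one in the middle of each black disc, each next one smaller, so that the smallest stands at the other end of the row. Keep the weights upright all the time, leave them standing free, and do not disturb the match box or the sample pot.

Things in the scene. Friction and masses are not known exactly. Their poses are not given: they have to be found in the camera images.
- weight_500: largest of four polished steel knob weights: an upright cylinder 38 mm in diameter and 41 mm high, with a narrow neck and a round knob (24 mm wide) on top, 64 mm high in all, about 500 g. Round, so its yaw does not matter. Origin: centre of its underside, z up.
- weight_200: second largest of four polished steel knob weights: an upright cylinder 30 mm in diameter and 32 mm high, with a narrow neck and a round knob (19 mm wide) on top, 50 mm high in all, about 200 g. Round, so its yaw does not matter. Origin: centre of its underside, z up.
- weight_100: second smallest of four polished steel knob weights: an upright cylinder 24 mm in diameter and 26 mm high, with a narrow neck and a round knob (15 mm wide) on top, 40 mm high in all, about 100 g. Round, so its yaw does not matter. Origin: centre of its underside, z up.
- weight_50: smallest of four polished steel knob weights: an upright cylinder 19 mm in diameter and 20 mm high, with a narrow neck and a round knob (12 mm wide) on top, 31 mm high in all, about 50 g. Round, so its yaw does not matter. Origin: centre of its underside, z up.
- disc_red: the red disc, at one end of the row (either end): flat round disc, 46 mm in diameter and 2 mm thick, fixed on a low white board (66 x 235 mm, top 12 mm above the bench) that carries four such discs in a straight row along its length, 58 mm apart. Origin: centre of the disc's underside, 12 mm above the bench; its top is 2 mm higher; its y axis runs along the row, its x axis across it. 
- disc_a: black disc, one of the two inner discs (either may be the one next to the red disc); like the red one but black: flat round disc, 46 mm in diameter and 2 mm thick, fixed on a low white board (66 x 235 mm, top 12 mm above the bench) that carries four such discs in a straight row along its length, 58 mm apart. Origin: centre of the disc's underside, 12 mm above the bench; its top is 2 mm higher; its y axis runs along the row, its x axis across it. 
- disc_b: black disc, the other inner disc; like the red one but black: flat round disc, 46 mm in diameter and 2 mm thick, fixed on a low white board (66 x 235 mm, top 12 mm above the bench) that carries four such discs in a straight row along its length, 58 mm apart. Origin: centre of the disc's underside, 12 mm above the bench; its top is 2 mm higher; its y axis runs along the row, its x axis across it. 
- disc_end: black disc, the black disc at the end of the row away from the red one; like the red one but black: flat round disc, 46 mm in diameter and 2 mm thick, fixed on a low white board (66 x 235 mm, top 12 mm above the bench) that carries four such discs in a straight row along its length, 58 mm apart. Origin: centre of the disc's underside, 12 mm above the bench; its top is 2 mm higher; its y axis runs along the row, its x axis across it. 
- match_box: bystander: red match box, 36 x 53 x 14 mm, lying on the bench. Origin: centre of its underside. Elsewhere, a centrifuge about 0.2 m tall stands on the bench behind the board with the discs, and a gas stove 0.15 m tall behind the match box.
- sample_pot: bystander: pale sample pot with a white screw cap, 46 mm wide and 66 mm high, standing on the bench. Origin: centre of its underside. To its right a flat grey staining tray with raised sides, about 25 mm high, is fixed on the bench behind the weights, from about 50 mm behind them.

How it is judged:
By the outcome, as a careful person would: the job done as asked, in the order asked, and still so for the second after the job is handed in, with the robot touching nothing.
It also fails if it takes over 96 s, if anything falls off the work surface, if the arm or the gripper's body presses on something with over 40 N, if the wrist force passes 120 N, or if a joint passes its speed limit or range.

## Working session

There is one attempt and no reset: what is moved stays moved. The work goes in short steps, Python scripts to look and compute and a shell command to move; the robot and the scene stay as the last step left them, time stands still between calls to the robot, and variables do not carry over. Pictures are saved under pics/ and viewed, and the job is handed in when it is done.

```bash
ls; mkdir -p pics; python3 - <<'E'
from plant import *
import cv2
print(state())
for n in("scene","top"):
    f=grab_frame(n); cv2.imwrite(f"pics/{n}0.png",f[:,:,::-1]); print(camera_model(n))
E
```

```text
pics
{'time': 0.0, 'joint_pos': array([ 1.18400890e+00,  5.33773149e-02,  1.61430750e+00,  5.34082315e-06,
        1.47600647e+00, -1.19014309e-01]), 'joint_vel': array([-1.67682262e-03, -7.15689911e-04,  4.82172650e-05, -3.84653025e-04,
       -1.13371708e-03, -1.43309579e-03]), 'joint_efforts': array([ 2.06234348e-03, -3.93664062e+01, -3.70186579e+01,  6.02891100e-05,
        6.72527152e-03, -1.26385405e-05]), 'tool_pos': array([0.1651461 , 0.60216948, 0.24704224]), 'tool_rot': array([-2.65126228e-04,  1.33487098e-01,  9.91049996e-01, -1.01527087e-03]), 'contact_force': array([-0.23323742, -0.37102669,  0.83064693]), 'ft_torque': array([-0.00344797,  0.02026935, -0.02740311]), 'gripper_width': 1.0024969751260584}
{'camera_matrix': array([[435.16109808,   0.        , 323.41719965],
       [  0.        , 435.16109808, 241.36913394],
       [  0.        ,   0.        ,   1.        ]]), 'rvec': array([ 1.95117358, -0.96462469,  0.53553221]), 'tvec': array([-0.36110015,  0.20164515,  0.61307073])}
{'camera_matrix': array([[494.29417066,   0.        , 320.86840847],
       [  0.        , 494.29417066, 237.91387082],
       [  0.        ,   0.        ,   1.        ]]), 'rvec': array([ 2.11815233, -2.12989677,  0.20806271]), 'tvec': array([-0.11824352,  0.47926603,  1.11093081])}
```

View pics/scene0.png

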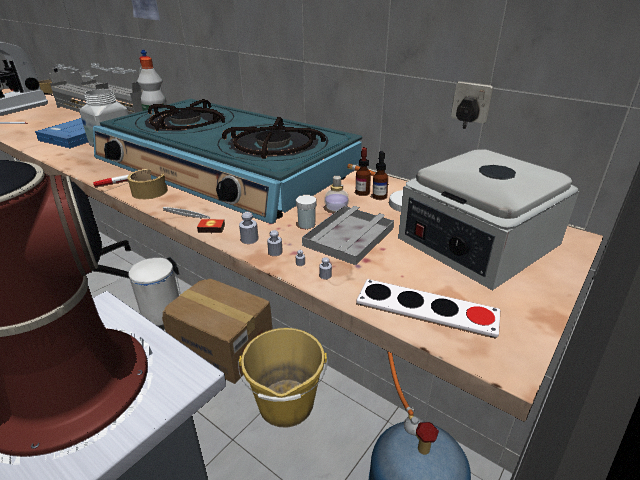

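View pics/top0.png

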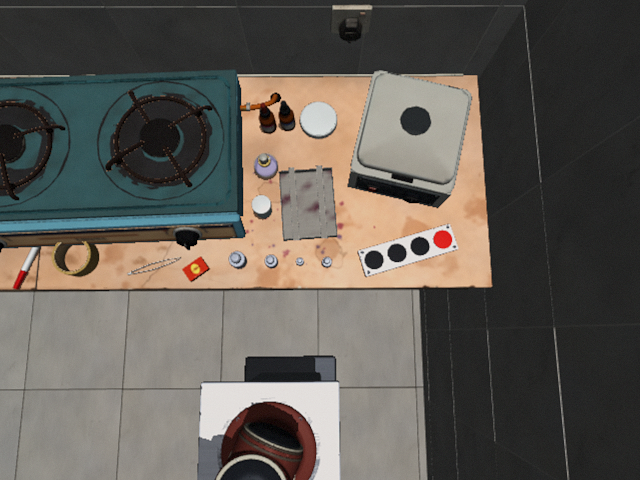

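The scene picture shows four weights, left to right: large (249,228), second (275,243), smallest (300,257), third (325,268). The match box is at (211,226), the pot at (306,211), and the discs run from black (378,292) to red (481,316). In the top view the weights are at (237,259), (271,261), (300,262) and (327,262), the red disc is at (443,239) and the far black disc at (374,259).

```bash
cat > h.py <<'E'
from plant import *
import numpy as np, cv2
from scipy.spatial.transform import Rotation as Ro
def cam(n):
    m=camera_model(n);return np.array(m["camera_matrix"]),np.array(m["rvec"],float),np.array(m["tvec"],float)
def proj(n,P):
    K,r,t=cam(n);return cv2.projectPoints(np.array(P,float).reshape(-1,1,3),r,t,K,None)[0].reshape(-1,2)
def ray(n,px,z):
    K,r,t=cam(n);R=cv2.Rodrigues(r)[0];c=-R.T@t
    d=R.T@np.linalg.solve(K,[px[0],px[1],1]);return c+d*(z-c[2])/d[2]
def tri(p1,p2):
    Ps=[]
    for n in("scene","top"):
        K,r,t=cam(n);Ps.append(K@np.c_[cv2.Rodrigues(r)[0],t])
    X=cv2.triangulatePoints(Ps[0],Ps[1],np.array(p1,float).reshape(2,1),np.array(p2,float).reshape(2,1))[:,0];return X[:3]/X[3]
E
python3 - <<'E'
from h import *
np.set_printoptions(precision=4,suppress=True)
for n in("scene","top"):
    print(n, proj(n,[state()["tool_pos"],[0,0,0]]))
    for t,z in(("weight_500",0),("weight_200",0),("weight_100",0),("weight_50",0),("disc_red",.012),("disc_a",.012),("disc_end",.012),("match_box",0),("sample_pot",0)):
        for d in landmark_of(n,t)[:4]: print(n,t,round(d["conf"],2),np.round(d["pixel"],1),ray(n,d["pixel"],z)[:2])
        if 'weight' in t:
            for d in silhouettes(n,t)[:2]: print('   mask',round(d["conf"],2),np.round(d["bbox"],1),d["mask"].sum(), np.argwhere(d["mask"]).mean(0)[::-1])
print(state()["time"])
E
```

```text
scene [[-32.4901 110.9173]
 [ 67.1063 384.498 ]]
scene weight_500 0.71 [273.6 252.7] [ 0.4245 -0.0006]
scene weight_500 0.68 [248.2 235.2] [0.442  0.0918]
scene weight_500 0.58 [323.9 271.9] [ 0.434 -0.124]
scene weight_500 0.56 [297.6 261.1] [ 0.4313 -0.0597]
   mask 0.94 [240.  208.9 257.9 243.5] 480 [248.1125 228.8104]
   mask 0.7 [265.5 228.9 280.5 255.8] 308 [274.5455 244.1396]
scene weight_200 0.71 [273.6 252.7] [ 0.4245 -0.0006]
scene weight_200 0.68 [248.2 235.2] [0.442  0.0918]
scene weight_200 0.58 [323.9 271.9] [ 0.434 -0.124]
scene weight_200 0.56 [297.6 261.1] [ 0.4313 -0.0597]
   mask 0.94 [240.  208.9 257.9 243.5] 480 [248.1125 228.8104]
   mask 0.7 [265.5 228.9 280.5 255.8] 308 [274.5455 244.1396]
scene weight_100 0.71 [273.6 252.7] [ 0.4245 -0.0006]
scene weight_100 0.68 [248.2 235.2] [0.442  0.0918]
scene weight_100 0.58 [323.9 271.9] [ 0.434 -0.124]
scene weight_100 0.56 [297.6 261.1] [ 0.4313 -0.0597]
   mask 0.94 [240.  208.9 257.9 243.5] 480 [248.1125 228.8104]
   mask 0.7 [265.5 228.9 280.5 255.8] 308 [274.5455 244.1396]
scene weight_50 0.71 [273.6 252.7] [ 0.4
[... 1817 characters left out ...]
67.3] 147 [270.6667 260.517 ]
top weight_50 0.54 [239.  260.2] [0.4337 0.0767]
top weight_50 0.48 [300.1 263.2] [ 0.4256 -0.0707]
top weight_50 0.45 [270.4 260.2] [0.4333 0.001 ]
top weight_50 0.38 [325.5 264.2] [ 0.4229 -0.1319]
   mask 0.79 [228.3 250.5 245.9 268.8] 280 [237.2393 259.5714]
   mask 0.64 [263.6 251.2 279.  267.3] 147 [270.6667 260.517 ]
top disc_red 0.62 [443.  236.8] [ 0.4864 -0.416 ]
top disc_a 0.74 [423.9 245.8] [ 0.4646 -0.3688]
top disc_a 0.74 [396.6 254.7] [ 0.4433 -0.3023]
top disc_end 0.49 [373.1 259.1] [ 0.4329 -0.2457]
top disc_end 0.27 [194.7 267.3] [0.4154 0.1797]
top match_box 0.92 [196. 269.] [0.4129 0.1794]
top sample_pot 0.73 [266.9 207.8] [0.5636 0.0113]
1.4
```

```bash
python3 - <<'E'
import cv2,numpy as np
a=cv2.imread('pics/scene0.png')[190:350,190:510]; b=cv2.imread('pics/top0.png')[220:290,180:470]
a=cv2.resize(a,(780,390),interpolation=0); b=cv2.resize(b,(780,188),interpolation=0)
cv2.imwrite('pics/z0.png',np.vstack([a,b]))
E
```

```text
(no output)
```

View pics/z0.png

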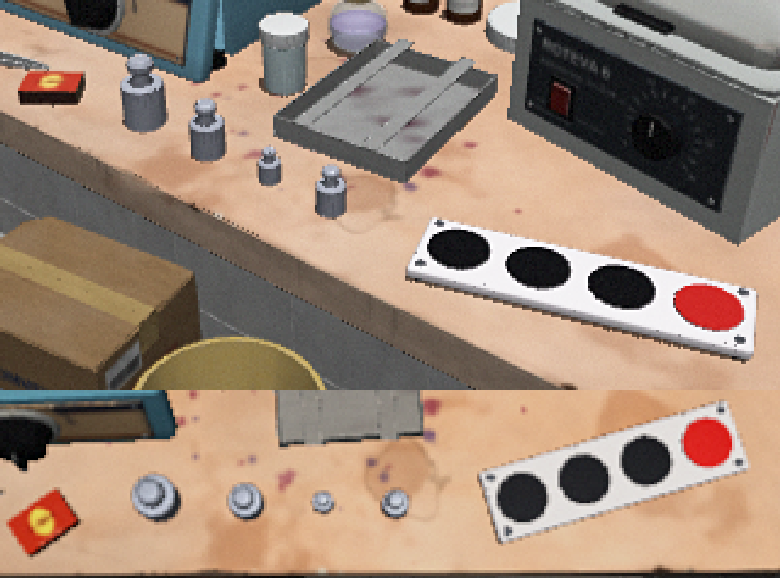

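Zoomed, the sizes from the left are 500, 200, 50, 100, and the red disc is at the right end. I'll fit the models to colour masks in both views.

```bash
cat > fit.py <<'E'
from h import *
from scipy.optimize import minimize
np.set_printoptions(precision=4,suppress=True)
DIM={500:(.019,.041,.012,.064),200:(.015,.032,.0095,.050),100:(.012,.026,.0075,.040),50:(.0095,.020,.006,.031)}
S=4
def render(n,k,xy,z0,box):
    r,h,kr,H=DIM[k];x0,y0,x1,y1=box
    a=np.linspace(0,2*np.pi,40)
    def hull(P):
        p=(proj(n,P)-[x0,y0]+.5)*S-.5
        return cv2.convexHull(np.round(p*16).astype(np.int32))
    m=np.zeros(((y1-y0)*S,(x1-x0)*S),np.uint8)
    P1=[[xy[0]+r*np.cos(t),xy[1]+r*np.sin(t),z0+z] for t in a for z in(0,h)]
    kz=H-kr
    P2=[[xy[0]+kr*np.cos(t)*np.cos(e),xy[1]+kr*np.sin(t)*np.cos(e),z0+kz+kr*np.sin(e)] for t in a for e in np.linspace(-1.5,1.5,13)]
    P3=[[xy[0]+.6*kr*np.cos(t),xy[1]+.6*kr*np.sin(t),z0+z] for t in a for z in(h-.002,kz)]
    for P in(P1,P2,P3): cv2.fillConvexPoly(m,hull(P),255,shift=4)
    return cv2.resize(m,(x1-x0,y1-y0),interpolation=cv2.INTER_AREA)/255.
def seg(f,box):
    x0,y0,x1,y1=box;c=f[y0:y1,x0:x1].astype(int)
    return ((c[:,:,0]-c[:,:,2])<25).astype(float)
def fitw(frames,k,xy,z0=0,cams=("scene","top")):
    out=[]
    for n in cams:
        c=proj(n,[xy[0],xy[1],z0+DIM[k][3]/2])[0].astype(int);w=int(12+DIM[k][3]*400)
        w=int(8+DIM[k][3]*300)
        box=(c[0]-w,c[1]-w,c[0]+w,c[1]+w);m=seg(frames[n],box)
        res=minimize(lambda p:((render(n,k,p,z0,box)-m)**2).sum(),xy,method='Nelder-Mead',options=dict(initial_simplex=[xy,[xy[0]+.006,xy[1]],[xy[0],xy[1]+.006]],xatol=2e-4,fatol=.05))
        out.append((res.x,res.fun,m.sum()))
    return out
E
python3 - <<'E'
from fit import *
F={n:cv2.imread(f'pics/{n}0.png')[:,:,::-1] for n in("scene","top")}
for k,xy in((500,(.437,.084)),(200,(.429,0)),(50,(.428,-.065)),(100,(.428,-.128))):
    for n,o in zip(("scene","top"),fitw(F,k,np.array(xy))): print(k,n,o)
from scipy.ndimage import label
for n in("scene","top"):
    f=F[n].astype(int); pts=[]
    for nm,g in(("red",(.484,-.415)),("a",(.465,-.36)),("b",(.441,-.304)),("end",(.429,-.246))):
        c=proj(n,[*g,.014])[0]
        m=(f[:,:,0]>120)&(f[:,:,1]<80)if nm=="red" else f.sum(2)<150
        l,_=label(m); i=l[int(c[1]),int(c[0])]; q=np.argwhere(l==i); p=q.mean(0)[::-1]
        P=ray(n,p,.014)[:2];pts.append(P);print(n,nm,len(q),p,P)
    print(np.linalg.norm(np.diff(pts,axis=0),axis=1))
E
```

```text
500 scene (array([0.4334, 0.08  ]), np.float64(701.7860053825452), np.float64(1147.0))
500 top (array([0.4322, 0.0768]), np.float64(154.17376393694735), np.float64(375.0))
200 scene (array([0.4296, 0.001 ]), np.float64(255.4454594386774), np.float64(541.0))
200 top (array([ 0.4287, -0.0019]), np.float64(44.493748558246836), np.float64(165.0))
50 scene (array([ 0.4296, -0.0677]), np.float64(144.36116878123798), np.float64(258.0))
50 top (array([ 0.4281, -0.0695]), np.float64(9.966566705113419), np.float64(47.0))
100 scene (array([ 0.4277, -0.1323]), np.float64(383.4705267204921), np.float64(590.0))
100 top (array([ 0.4263, -0.134 ]), np.float64(12.992679738562092), np.float64(84.0))
scene red 396 [480.2828 315.3763] [ 0.4782 -0.4135]
scene a 355 [444.2197 306.9352] [ 0.462  -0.3575]
scene b 331 [410.281  298.9154] [ 0.4462 -0.3021]
scene end 307 [377.6026 291.3485] [ 0.4299 -0.2464]
[0.0583 0.0576 0.0581]
top red 250 [442.392 239.056] [ 0.4805 -0.4137]
top a 244 [419.4877 245.8279] [ 0.4642 -0.3578]
top b 244 [396.5492 252.6885] [ 0.4478 -0.3021]
top end 245 [373.702  259.5429] [ 0.4315 -0.2469]
[0.0583 0.0581 0.0575]
```

```bash
python3 - <<'E'
from h import *
import cv2
np.set_printoptions(precision=4,suppress=True)
print("stove corner foot scene",ray("scene",(273,214),0.0),ray("scene",(273,214),0.015))
for z in(0,.05,.15):print("stove/edge top img z",z,ray("top",(243,235),z),ray("top",(243,214),z),ray("top",(188,247),z))
print("tray",[ray("top",p,.025)[:2] for p in((284,240),(338,237))])
for n,c in(("scene",(200,150,330,260)),("top",(170,190,290,285))):
    im=cv2.imread(f'pics/{n}0.png')[c[1]:c[3],c[0]:c[2]]
    cv2.imwrite(f'pics/z1{n}.png',cv2.resize(im,None,fx=5,fy=5,interpolation=0))
E
```

```text
stove corner foot scene [0.5473 0.1156 0.    ] [0.5274 0.0958 0.015 ]
stove/edge top img z 0 [0.4956 0.0685 0.    ] [0.5482 0.0697 0.    ] [0.4667 0.201  0.    ]
stove/edge top img z 0.05 [0.4857 0.0608 0.05  ] [0.536 0.062 0.05 ] [0.4579 0.1876 0.05  ]
stove/edge top img z 0.15 [0.4657 0.0453 0.15  ] [0.5117 0.0464 0.15  ] [0.4404 0.161  0.15  ]
tray [array([ 0.478 , -0.0332]), array([ 0.4847, -0.1619])]
```

View pics/z1scene.png

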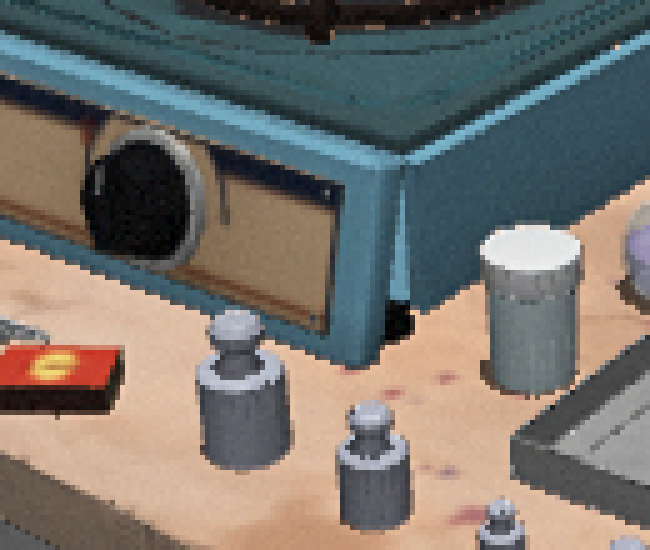

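View pics/z1top.png

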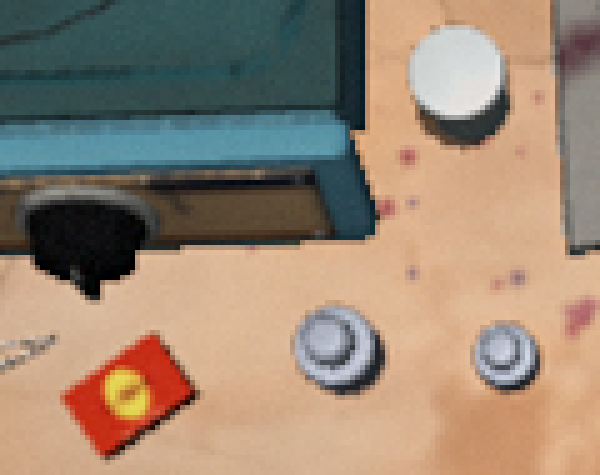

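```bash
python3 -m crank '[{"angular":[0,0,1],"delta_pos":[0,0,0],"gripper":0.65},{"angular":[0,0,1],"delta_pos":[0,0,0],"gripper":0.65},{"angular":[0,0,1],"delta_pos":[0,0,0],"gripper":0.65},{"angular":[0,0,1],"delta_pos":[0,0,0],"gripper":0.65},{"angular":[0,0,1],"delta_pos":[0,0,0],"gripper":0.65},{"angular":[0,0,1],"delta_pos":[0,0,0],"gripper":0.65},{"angular":[0,0,1],"delta_pos":[0,0,0],"gripper":0.65},{"angular":[0,0,1],"delta_pos":[0,0,0],"gripper":0.65},{"angular":[0,0,1],"delta_pos":[0,0,0],"gripper":0.65},{"angular":[0,0,1],"delta_pos":[0,0,0],"gripper":0.65},{"angular":[0,0,1],"delta_pos":[0,0,0],"gripper":0.65},{"angular":[0,0,1],"delta_pos":[0,0,0],"gripper":0.65}]'
python3 -m crank '[{"angular":[0,0,1],"delta_pos":[0,0,0],"gripper":0.65},{"angular":[0,0,1],"delta_pos":[0,0,0],"gripper":0.65},{"angular":[0,0,0.93],"delta_pos":[0,0,0],"gripper":0.65},{"angular":[0,0,0],"delta_pos":[0,0,0],"gripper":0.65}]'
cat > st.py <<'E'
from h import *
s=state();q=s["tool_rot"];R=Ro.from_quat([q[1],q[2],q[3],q[0]]).as_matrix()
print("t %.2f pos"%s["time"],s["tool_pos"].round(4),"w %.3f"%s["gripper_width"],"F",s["contact_force"].round(1));print(R.round(4).tolist())
E
python3 st.py
```

```text
time: 2.9
tool_pos: [0.1654, 0.6027, 0.2483]
tool_rot: [-0.0, 0.612, 0.791, -0.0]
contact_force: [0.5, -0.1, 0.9]
gripper_width: 0.648
time: 3.4
tool_pos: [0.1654, 0.6027, 0.2483]
tool_rot: [-0.0, 0.707, 0.707, 0.0]
contact_force: [0.3, 1.2, -1.1]
gripper_width: 0.65
t 3.40 pos [0.1654 0.6027 0.2483] w 0.650 F [ 0.3  1.2 -1.1]
[[-0.0011, 1.0, -0.0], [1.0, 0.0011, 0.0], [0.0, -0.0, -1.0]]
```

```bash
python3 -m crank '[{"angular":[0,0,0],"delta_pos":[-0.875,0.445,0],"gripper":0.65},{"angular":[0,0,0],"delta_pos":[-0.875,0.445,0],"gripper":0.65},{"angular":[0,0,0],"delta_pos":[-0.875,0.445,0],"gripper":0.65},{"angular":[0,0,0],"delta_pos":[-0.875,0.445,0],"gripper":0.65},{"angular":[0,0,0],"delta_pos":[-0.875,0.445,0],"gripper":0.65},{"angular":[0,0,0],"delta_pos":[-0.875,0.445,0],"gripper":0.65},{"angular":[0,0,0],"delta_pos":[-0.875,0.445,0],"gripper":0.65},{"angular":[0,0,0],"delta_pos":[-0.875,0.445,0],"gripper":0.65},{"angular":[0,0,0],"delta_pos":[-0.875,0.445,0],"gripper":0.65},{"angular":[0,0,0],"delta_pos":[-0.875,0.445,0],"gripper":0.65}]'
python3 -m crank '[{"angular":[0,0,0],"delta_pos":[-0.875,0.445,0],"gripper":0.65},{"angular":[0,0,0],"delta_pos":[-0.875,0.445,0],"gripper":0.65},{"angular":[0,0,0],"delta_pos":[-0.875,0.445,0],"gripper":0.65},{"angular":[0,0,0],"delta_pos":[-0.875,0.445,0],"gripper":0.65},{"angular":[0,0,0],"delta_pos":[-0.875,0.445,0],"gripper":0.65},{"angular":[0,0,0],"delta_pos":[-0.875,0.445,0],"gripper":0.65},{"angular":[0,0,0],"delta_pos":[-0.875,0.445,0],"gripper":0.65},{"angular":[0,0,0],"delta_pos":[-0.875,0.445,0],"gripper":0.65},{"angular":[0,0,0],"delta_pos":[-0.875,0.445,0],"gripper":0.65},{"angular":[0,0,0],"delta_pos":[-0.875,0.445,0],"gripper":0.65},{"angular":[0,0,0],"delta_pos":[0,0,0],"gripper":0.65},{"angular":[0,0,0],"delta_pos":[0,0,0],"gripper":0.65}]'
python3 st.py; python3 - <<'E'
from plant import *
import cv2
for n in("scene","top"): cv2.imwrite(f"pics/{n}1.png",grab_frame(n)[:,:,::-1])
E
```

```text
time: 4.65
tool_pos: [0.2992, 0.3394, 0.2485]
tool_rot: [0.0, 0.706, 0.708, 0.0]
contact_force: [0.3, -0.4, 0.4]
gripper_width: 0.652
time: 6.15
tool_pos: [0.4322, 0.0781, 0.2483]
tool_rot: [-0.0, 0.707, 0.707, 0.0]
contact_force: [-0.5, -0.7, -0.6]
gripper_width: 0.651
t 6.15 pos [0.4322 0.0781 0.2483] w 0.651 F [-0.5 -0.7 -0.6]
[[-0.0007, 1.0, -0.0002], [1.0, 0.0007, 0.0004], [0.0004, -0.0002, -1.0]]
```

View pics/scene1.png

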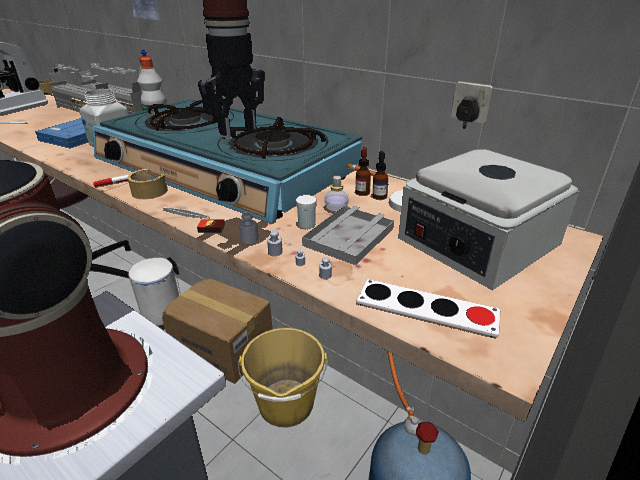

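The gripper hangs above the 500 g weight (gripper at (232,110), weight at (249,230)). I'm going down.

```bash
python3 -m crank '[{"angular":[0,0,0],"delta_pos":[0,0,1],"gripper":0.65},{"angular":[0,0,0],"delta_pos":[0,0,1],"gripper":0.65},{"angular":[0,0,0],"delta_pos":[0,0,1],"gripper":0.65},{"angular":[0,0,0],"delta_pos":[0,0,1],"gripper":0.65},{"angular":[0,0,0],"delta_pos":[0,0,1],"gripper":0.65},{"angular":[0,0,0],"delta_pos":[0,0,0.5],"gripper":0.65},{"angular":[0,0,0],"delta_pos":[0,0,0],"gripper":0.65}]'
python3 - <<'E'
from plant import *
import cv2
for n in("scene","top"): cv2.imwrite(f"pics/{n}2.png",cv2.resize(grab_frame(n)[150:290,180:380,::-1],None,fx=4,fy=4))
E
```

```text
time: 7.12
tool_pos: [0.4316, 0.0782, 0.0825]
tool_rot: [-0.001, 0.707, 0.707, -0.001]
contact_force: [0.3, -0.7, 0.7]
gripper_width: 0.657
```

View pics/scene2.png

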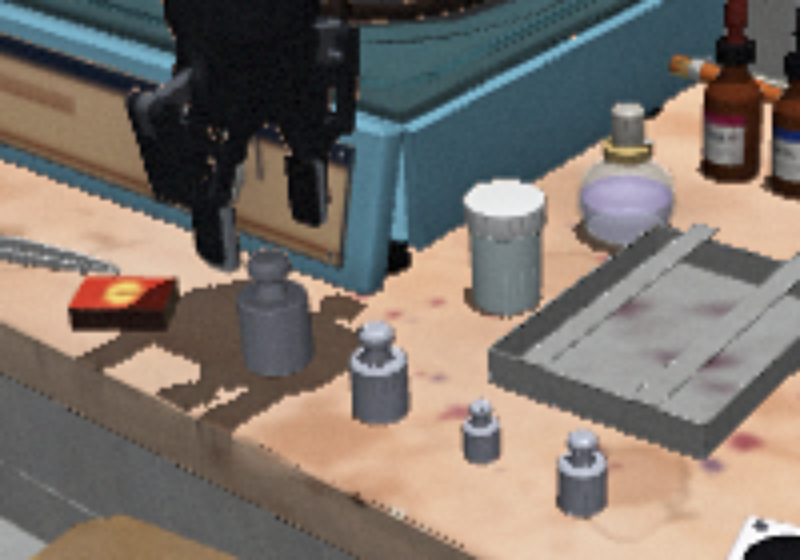

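View pics/top2.png

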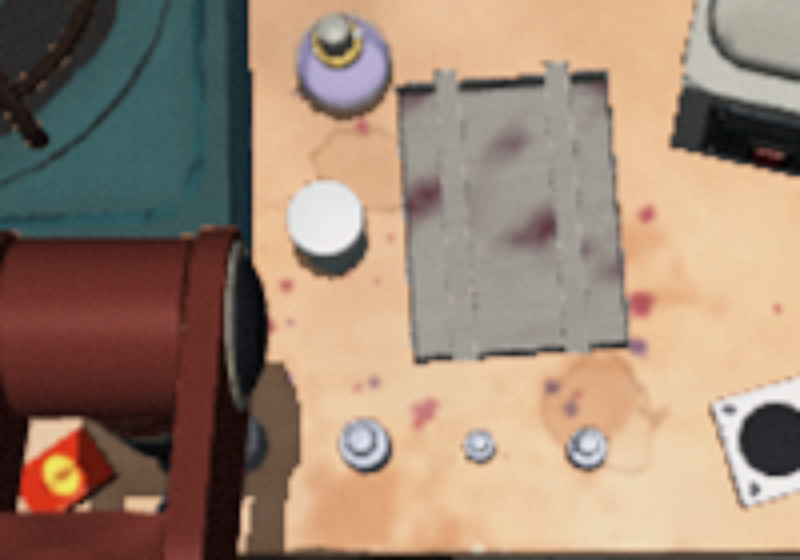

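The fingertips at (218,262) and (308,222) in the zoomed picture straddle the knob at (268,262). I'll continue down and grip.

```bash
python3 -m crank '[{"angular":[0,0,0],"delta_pos":[0,0,0.5],"gripper":0.65},{"angular":[0,0,0],"delta_pos":[0,0,0.5],"gripper":0.65},{"angular":[0,0,0],"delta_pos":[0,0,0.4],"gripper":0.65},{"angular":[0,0,0],"delta_pos":[0,0,0.35],"gripper":0.65},{"angular":[0,0,0],"delta_pos":[0,0,0],"gripper":0.65}]'
python3 -m crank '[{"angular":[0,0,0],"delta_pos":[0,0,0],"gripper":0},{"angular":[0,0,0],"delta_pos":[0,0,0],"gripper":0},{"angular":[0,0,0],"delta_pos":[0,0,0],"gripper":0},{"angular":[0,0,0],"delta_pos":[0,0,0],"gripper":0}]'
```

```text
time: 7.85
tool_pos: [0.4314, 0.0777, 0.0295]
tool_rot: [-0.001, 0.707, 0.707, -0.001]
contact_force: [0.1, 0.1, 0.6]
gripper_width: 0.651
time: 8.35
tool_pos: [0.4328, 0.0778, 0.0314]
tool_rot: [0.0, 0.707, 0.707, 0.0]
contact_force: [-2.1, 1.0, 5.7]
gripper_width: 0.423
```

```bash
python3 -m crank '[{"angular":[0,0,0],"delta_pos":[0,0,-0.4],"gripper":0},{"angular":[0,0,0],"delta_pos":[0,0,-0.8],"gripper":0},{"angular":[0,0,0],"delta_pos":[0,0,-1],"gripper":0},{"angular":[0,0,0],"delta_pos":[0,0,-1],"gripper":0},{"angular":[0,0,0],"delta_pos":[0,0,-0.8],"gripper":0},{"angular":[0,0,0],"delta_pos":[0,0,0],"gripper":0}]'
python3 - <<'E'
from plant import *
import cv2
for n in("scene",): cv2.imwrite(f"pics/{n}3.png",cv2.resize(grab_frame(n)[120:290,180:380,::-1],None,fx=4,fy=3.5))
E
python3 st.py
```

```text
time: 9.1
tool_pos: [0.4336, 0.0778, 0.1527]
tool_rot: [0.002, 0.707, 0.707, 0.002]
contact_force: [-0.6, 0.2, -4.4]
gripper_width: 0.423
t 9.15 pos [0.4325 0.0777 0.1509] w 0.427 F [ 0.7  0.2 -4.8]
[[-0.0001, 1.0, 0.0013], [1.0, 0.0001, 0.0], [0.0, 0.0013, -1.0]]
```

View pics/scene3.png

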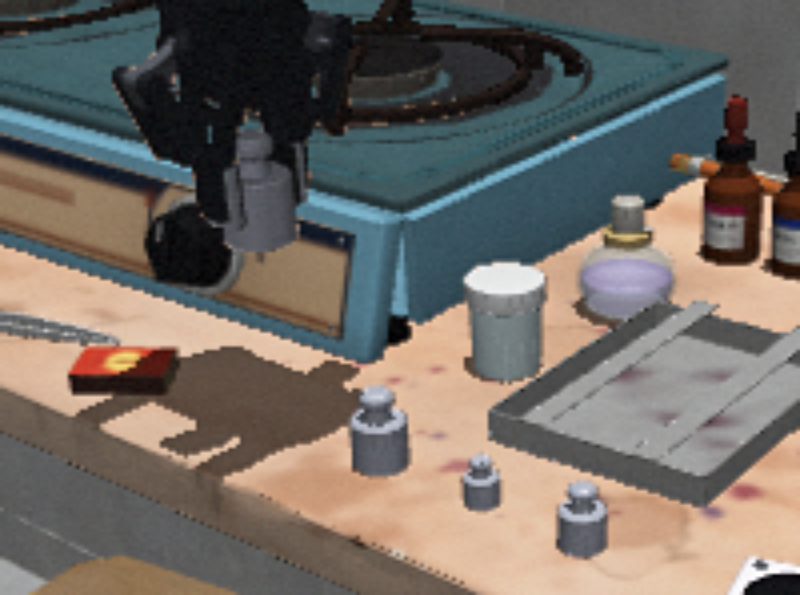

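The weight hangs upright between the pads at (258,205) zoomed and everything else still stands. Now I'll carry it over the red disc.

```bash
python3 -m crank '[{"angular":[0,0,0],"delta_pos":[-0.5,0.09,0],"gripper":0},{"angular":[0,0,0],"delta_pos":[-0.96,0.09,0],"gripper":0},{"angular":[0,0,0],"delta_pos":[-0.96,0.09,0],"gripper":0},{"angular":[0,0,0],"delta_pos":[-0.96,0.09,0],"gripper":0},{"angular":[0,0,0],"delta_pos":[-0.96,0.09,0],"gripper":0},{"angular":[0,0,0],"delta_pos":[-0.96,0.09,0],"gripper":0},{"angular":[0,0,0],"delta_pos":[-0.96,0.09,0],"gripper":0},{"angular":[0,0,0],"delta_pos":[-0.96,0.09,0],"gripper":0},{"angular":[0,0,0],"delta_pos":[-0.96,0.09,0],"gripper":0}]'
python3 -m crank '[{"angular":[0,0,0],"delta_pos":[-0.96,0.09,0],"gripper":0},{"angular":[0,0,0],"delta_pos":[-0.96,0.09,0],"gripper":0},{"angular":[0,0,0],"delta_pos":[-0.96,0.09,0],"gripper":0},{"angular":[0,0,0],"delta_pos":[-0.96,0.09,0],"gripper":0},{"angular":[0,0,0],"delta_pos":[-0.96,0.09,0],"gripper":0},{"angular":[0,0,0],"delta_pos":[-0.96,0.09,0],"gripper":0},{"angular":[0,0,0],"delta_pos":[-0.96,0.09,0],"gripper":0},{"angular":[0,0,0],"delta_pos":[-0.96,0.06,0],"gripper":0},{"angular":[0,0,0],"delta_pos":[-0.51,0,0],"gripper":0},{"angular":[0,0,0],"delta_pos":[0,0,0.9],"gripper":0},{"angular":[0,0,0],"delta_pos":[0,0,0.9],"gripper":0},{"angular":[0,0,0],"delta_pos":[0,0,0],"gripper":0}]'
python3 - <<'E'
from plant import *
import cv2
f=grab_frame("scene");cv2.imwrite("pics/s4raw.png",f[:,:,::-1]);cv2.imwrite("pics/scene4.png",cv2.resize(f[200:350,340:540,::-1],None,fx=4,fy=4))
f=grab_frame("top");cv2.imwrite("pics/top4.png",f[:,:,::-1])
E
python3 st.py
```

```text
time: 10.28
tool_pos: [0.4555, -0.169, 0.1488]
tool_rot: [-0.001, 0.707, 0.707, -0.001]
contact_force: [0.9, -0.6, -4.9]
gripper_width: 0.424
time: 11.78
tool_pos: [0.4751, -0.4112, 0.0924]
tool_rot: [-0.004, 0.707, 0.707, 0.0]
contact_force: [-1.0, 0.4, -4.7]
gripper_width: 0.422
t 11.88 pos [ 0.4772 -0.4132  0.0965] w 0.424 F [ 0.1 -0.1 -3.7]
[[-0.0002, 1.0, -0.0007], [1.0, 0.0002, 0.0008], [0.0008, -0.0007, -1.0]]
```

View pics/scene4.png

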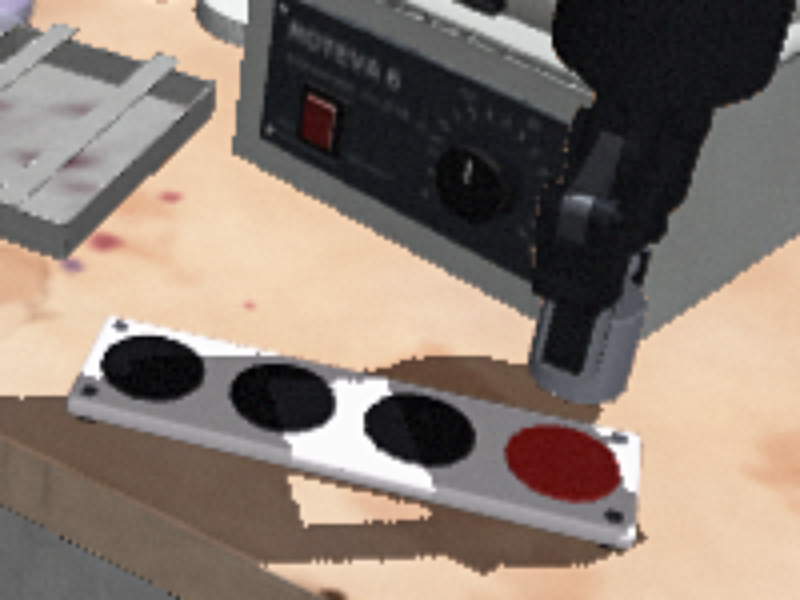

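View pics/top4.png

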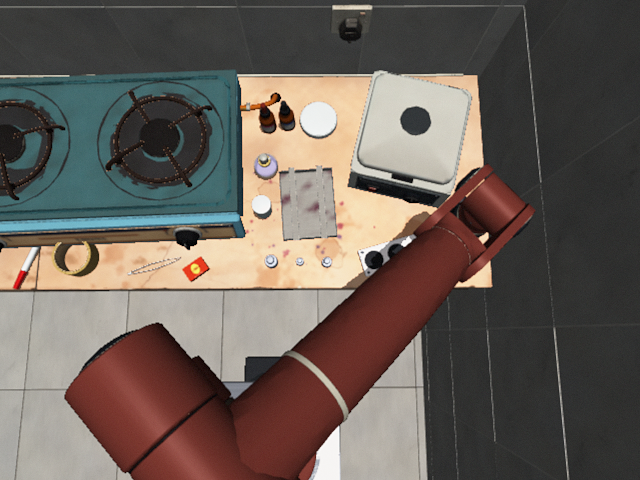

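The held weight's foot is at about (585,390) zoomed, above and behind the red disc at (563,462), as expected from its height. I'll check by overlaying a predicted outline.

```bash
cat > ov.py <<'E'
import sys
from fit import *
def overlay(img,k,xyz,out,crop):
    im=cv2.imread(img);x0,y0,x1,y1=crop
    r=render("scene",k,xyz[:2],xyz[2],crop)
    z=cv2.resize(im[y0:y1,x0:x1],None,fx=6,fy=6,interpolation=0)
    m=(cv2.resize(r,None,fx=6,fy=6)>.5).astype(np.uint8)
    cs,_=cv2.findContours(m,0,1);cv2.drawContours(z,cs,-1,(0,255,0),1);cv2.imwrite(out,z)
E
python3 st.py; python3 - <<'E'
from ov import *
p=state()["tool_pos"]
overlay('pics/s4raw.png',500,(.4785,-.4133,p[2]-.030),'pics/ov4.png',(430,240,530,330))
E
```

```text
t 11.88 pos [ 0.4772 -0.4132  0.0965] w 0.424 F [ 0.1 -0.1 -3.7]
[[-0.0002, 1.0, -0.0007], [1.0, 0.0002, 0.0008], [0.0008, -0.0007, -1.0]]
```

View pics/ov4.png

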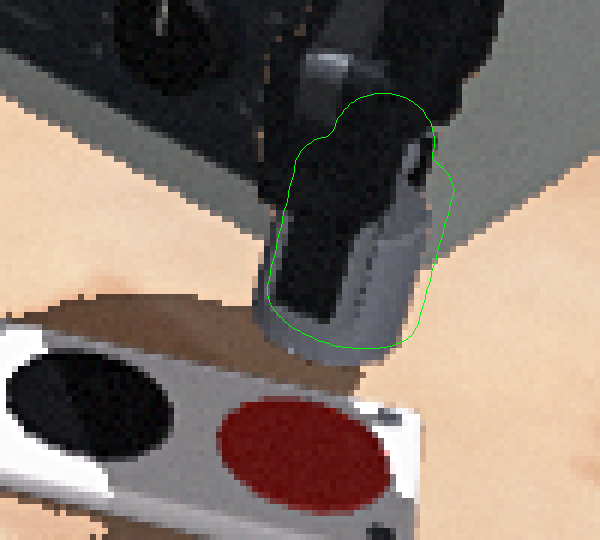

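```bash
python3 -m crank '[{"angular":[0,0,0],"delta_pos":[0,0,0],"gripper":0},{"angular":[0,0,0],"delta_pos":[0,0,0],"gripper":0}]'; python3 - <<'E'
from ov import *
cv2.imwrite("pics/s5raw.png",grab_frame("scene")[:,:,::-1])
s=[]
p=state()["tool_pos"];print(p)
overlay('pics/s5raw.png',500,(p[0],p[1],p[2]-.030),'pics/ov5.png',(430,240,530,330))
E
```

```text
time: 12.12
tool_pos: [0.4781, -0.414, 0.0984]
tool_rot: [0.001, 0.707, 0.707, -0.0]
contact_force: [0.7, 0.4, -5.0]
gripper_width: 0.423
[ 0.478  -0.4138  0.0981]
```

View pics/ov5.png

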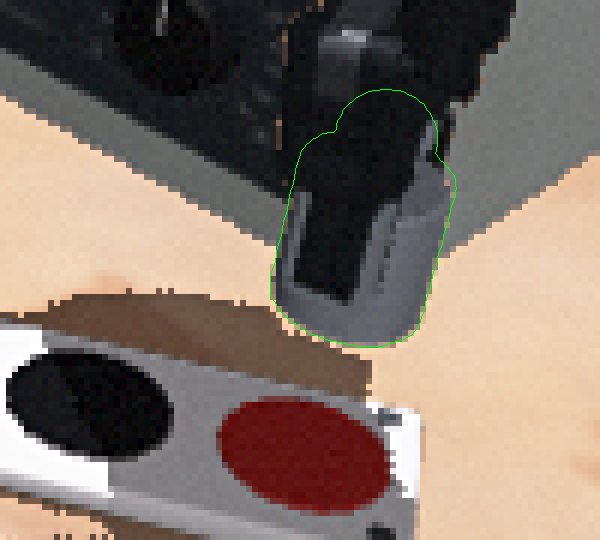

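With the arm settled, the predicted outline matches the held weight to under a pixel, so the weight is centred over red within about 1 mm. I'll lower it gently.

```bash
python3 -m crank '[{"angular":[0,0,0],"delta_pos":[0,0.02,0.6],"gripper":0},{"angular":[0,0,0],"delta_pos":[0,0,0.6],"gripper":0},{"angular":[0,0,0],"delta_pos":[0,0,0.3],"gripper":0},{"angular":[0,0,0],"delta_pos":[0,0,0.15],"gripper":0},{"angular":[0,0,0],"delta_pos":[0,0,0],"gripper":0},{"angular":[0,0,0],"delta_pos":[0,0,0],"gripper":0}]'
```

```text
time: 12.92
tool_pos: [0.4785, -0.4138, 0.048]
tool_rot: [0.001, 0.707, 0.707, -0.0]
contact_force: [0.6, -0.1, -5.0]
gripper_width: 0.424
```

```bash
python3 -m crank '[{"angular":[0,0,0],"delta_pos":[0,0,0.08],"gripper":0},{"angular":[0,0,0],"delta_pos":[0,0,0.04],"gripper":0},{"angular":[0,0,0],"delta_pos":[0,0,0],"gripper":0}]'
```

```text
time: 13.3
tool_pos: [0.4786, -0.4139, 0.0454]
tool_rot: [0.001, 0.707, 0.707, -0.0]
contact_force: [-2.0, 2.9, 5.9]
gripper_width: 0.422
```

```bash
python3 -m crank '[{"angular":[0,0,0],"delta_pos":[0,0,0],"gripper":0.5},{"angular":[0,0,0],"delta_pos":[0,0,0],"gripper":0.65},{"angular":[0,0,0],"delta_pos":[0,0,0],"gripper":0.65},{"angular":[0,0,0],"delta_pos":[0,0,-0.4],"gripper":0.65},{"angular":[0,0,0],"delta_pos":[0,0,-1],"gripper":0.65},{"angular":[0,0,0],"delta_pos":[0,0,-1],"gripper":0.65},{"angular":[0,0,0],"delta_pos":[0,0,-1],"gripper":0.65},{"angular":[0,0,0],"delta_pos":[0,0,-0.4],"gripper":0.65},{"angular":[0,0,0],"delta_pos":[0,0,0],"gripper":0.65}]'; python3 - <<'E'
from ov import *
f=grab_frame("scene")
cv2.imwrite("pics/s6raw.png",f[:,:,::-1])
print(state()["tool_pos"])
overlay('pics/s6raw.png',500,(.4782,-.4135,.014),'pics/ov6.png',(430,240,530,330))
E
```

```text
time: 14.42
tool_pos: [0.4785, -0.4138, 0.1589]
tool_rot: [0.001, 0.707, 0.707, -0.0]
contact_force: [-0.0, -0.2, -0.2]
gripper_width: 0.65
[ 0.478  -0.4132  0.1574]
```

View pics/ov6.png

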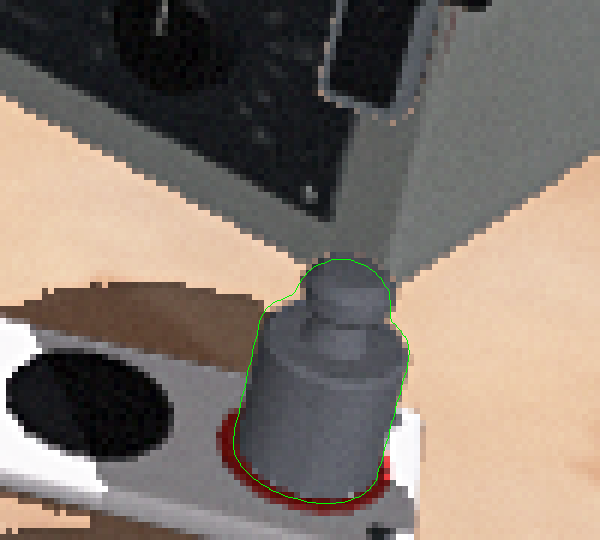

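It stands upright inside the red rim. The concentric outline at (320,390) matches to about 1 px. Next is the 200.

```bash
python3 -m crank '[{"angular":[0,0,0],"delta_pos":[0.98,-0.116,0],"gripper":0.55},{"angular":[0,0,0],"delta_pos":[0.98,-0.116,0],"gripper":0.55},{"angular":[0,0,0],"delta_pos":[0.98,-0.116,0],"gripper":0.55},{"angular":[0,0,0],"delta_pos":[0.98,-0.116,0],"gripper":0.55},{"angular":[0,0,0],"delta_pos":[0.98,-0.116,0],"gripper":0.55},{"angular":[0,0,0],"delta_pos":[0.98,-0.116,0],"gripper":0.55},{"angular":[0,0,0],"delta_pos":[0.98,-0.116,0],"gripper":0.55},{"angular":[0,0,0],"delta_pos":[0.98,-0.116,0],"gripper":0.55},{"angular":[0,0,0],"delta_pos":[0.98,-0.116,0],"gripper":0.55},{"angular":[0,0,0],"delta_pos":[0.98,-0.116,0],"gripper":0.55},{"angular":[0,0,0],"delta_pos":[0.98,-0.116,0],"gripper":0.55}]'
python3 -m crank '[{"angular":[0,0,0],"delta_pos":[0.98,-0.116,0],"gripper":0.55},{"angular":[0,0,0],"delta_pos":[0.98,-0.116,0],"gripper":0.55},{"angular":[0,0,0],"delta_pos":[0.98,-0.116,0],"gripper":0.55},{"angular":[0,0,0],"delta_pos":[0.02,0,0],"gripper":0.55},{"angular":[0,0,0],"delta_pos":[0,0,0.7],"gripper":0.55},{"angular":[0,0,0],"delta_pos":[0,0,0.7],"gripper":0.55},{"angular":[0,0,0],"delta_pos":[0,0,0],"gripper":0.55},{"angular":[0,0,0],"delta_pos":[0,0,0],"gripper":0.55}]';python3 st.py
```

```text
time: 15.85
tool_pos: [0.4385, -0.0887, 0.1558]
tool_rot: [-0.002, 0.707, 0.707, -0.001]
contact_force: [0.1, 1.0, 0.8]
gripper_width: 0.548
time: 16.85
tool_pos: [0.4295, -0.0017, 0.1159]
tool_rot: [0.0, 0.707, 0.707, -0.0]
contact_force: [1.2, 0.1, 0.1]
gripper_width: 0.546
t 16.85 pos [ 0.4295 -0.0017  0.1159] w 0.546 F [1.2 0.1 0.1]
[[0.0005, 1.0, -0.0001], [1.0, -0.0005, -0.0002], [-0.0002, -0.0001, -1.0]]
```

```bash
python3 -m crank '[{"angular":[0,0,0],"delta_pos":[0.04,0,0.7],"gripper":0.55},{"angular":[0,0,0],"delta_pos":[0,0,0.7],"gripper":0.55},{"angular":[0,0,0],"delta_pos":[0,0,0.7],"gripper":0.55},{"angular":[0,0,0],"delta_pos":[0,0,0.5],"gripper":0.55},{"angular":[0,0,0],"delta_pos":[0,0,0.4],"gripper":0.55},{"angular":[0,0,0],"delta_pos":[0,0,0],"gripper":0.55},{"angular":[0,0,0],"delta_pos":[0,0,0],"gripper":0.55}]'
python3 -m crank '[{"angular":[0,0,0],"delta_pos":[0,0,0],"gripper":0},{"angular":[0,0,0],"delta_pos":[0,0,0],"gripper":0},{"angular":[0,0,0],"delta_pos":[0,0,0],"gripper":0},{"angular":[0,0,0],"delta_pos":[0,0,0],"gripper":0}]'
```

```text
time: 17.73
tool_pos: [0.4299, -0.0001, 0.0264]
tool_rot: [0.0, 0.707, 0.707, 0.0]
contact_force: [-0.2, -0.0, 0.1]
gripper_width: 0.549
time: 18.23
tool_pos: [0.43, -0.0001, 0.0268]
tool_rot: [0.001, 0.707, 0.707, 0.0]
contact_force: [-2.5, 0.1, 6.1]
gripper_width: 0.324
```

```bash
python3 -m crank '[{"angular":[0,0,0],"delta_pos":[0,0,-0.4],"gripper":0},{"angular":[0,0,0],"delta_pos":[0,0,-0.8],"gripper":0},{"angular":[0,0,0],"delta_pos":[0,0,-1],"gripper":0},{"angular":[0,0,0],"delta_pos":[0,0,-1],"gripper":0},{"angular":[0,0,0],"delta_pos":[0,0,-0.8],"gripper":0},{"angular":[0,0,0],"delta_pos":[-0.5,0.05,0],"gripper":0},{"angular":[0,0,0],"delta_pos":[-0.9,0.09,0],"gripper":0},{"angular":[0,0,0],"delta_pos":[-0.9,0.09,0],"gripper":0},{"angular":[0,0,0],"delta_pos":[-0.9,0.09,0],"gripper":0},{"angular":[0,0,0],"delta_pos":[-0.9,0.09,0],"gripper":0},{"angular":[0,0,0],"delta_pos":[-0.9,0.09,0],"gripper":0},{"angular":[0,0,0],"delta_pos":[-0.9,0.09,0],"gripper":0}]'
python3 -m crank '[{"angular":[0,0,0],"delta_pos":[-0.9,0.09,0],"gripper":0},{"angular":[0,0,0],"delta_pos":[-0.9,0.09,0],"gripper":0},{"angular":[0,0,0],"delta_pos":[-0.9,0.09,0],"gripper":0},{"angular":[0,0,0],"delta_pos":[-0.9,0.09,0],"gripper":0},{"angular":[0,0,0],"delta_pos":[-0.9,0.07,0],"gripper":0},{"angular":[0,0,0],"delta_pos":[-0.9,0.07,0],"gripper":0},{"angular":[0,0,0],"delta_pos":[-0.62,0,0],"gripper":0},{"angular":[0,0,0],"delta_pos":[0,0,0.8],"gripper":0},{"angular":[0,0,0],"delta_pos":[0,0,0.8],"gripper":0},{"angular":[0,0,0],"delta_pos":[0,0,0],"gripper":0},{"angular":[0,0,0],"delta_pos":[0,0,0],"gripper":0},{"angular":[0,0,0],"delta_pos":[0,0,0],"gripper":0}]'
python3 - <<'E'
from ov import *
cv2.imwrite("pics/s7raw.png",grab_frame("scene")[:,:,::-1])
p=state()["tool_pos"];print(p)
overlay('pics/s7raw.png',200,(p[0],p[1],p[2]-.0268),'pics/ov7.png',(400,230,500,330))
E
```

```text
time: 19.73
tool_pos: [0.4459, -0.1782, 0.1439]
tool_rot: [-0.001, 0.707, 0.707, -0.0]
contact_force: [0.5, -0.0, -2.0]
gripper_width: 0.326
time: 21.22
tool_pos: [0.4627, -0.3582, 0.0992]
tool_rot: [0.001, 0.707, 0.707, -0.0]
contact_force: [0.0, -0.1, -1.9]
gripper_width: 0.324
[ 0.4627 -0.3582  0.0991]
```

View pics/ov7.png

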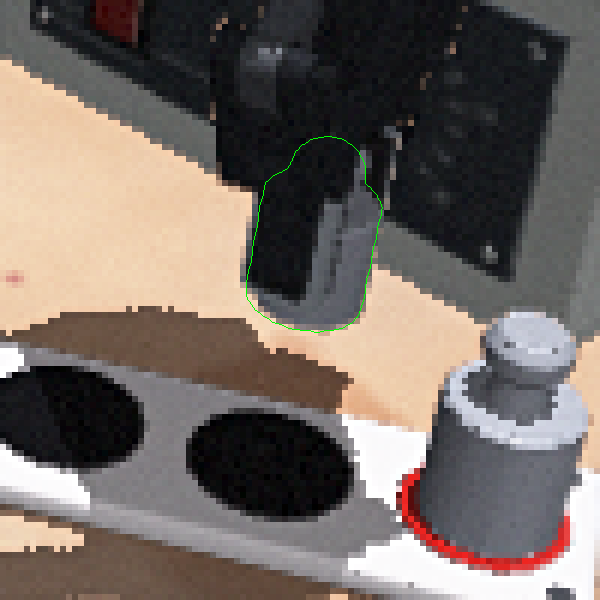

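The outline matches the held 200 over the disc next to red, which is at (270,465) in the crop. Lowering.

```bash
python3 -m crank '[{"angular":[0,0,0],"delta_pos":[0.015,0,0.7],"gripper":0},{"angular":[0,0,0],"delta_pos":[0,0,0.6],"gripper":0},{"angular":[0,0,0],"delta_pos":[0,0,0.4],"gripper":0},{"angular":[0,0,0],"delta_pos":[0,0,0.12],"gripper":0},{"angular":[0,0,0],"delta_pos":[0,0,0.06],"gripper":0},{"angular":[0,0,0],"delta_pos":[0,0,0.04],"gripper":0},{"angular":[0,0,0],"delta_pos":[0,0,0],"gripper":0}]'
```

```text
time: 22.15
tool_pos: [0.4625, -0.3575, 0.0409]
tool_rot: [0.001, 0.707, 0.707, -0.0]
contact_force: [-0.5, 0.3, -1.9]
gripper_width: 0.327
```

```bash
python3 -m crank '[{"angular":[0,0,0],"delta_pos":[0,0,0.04],"gripper":0},{"angular":[0,0,0],"delta_pos":[0,0,0.0],"gripper":0}]'
```

```text
time: 22.4
tool_pos: [0.4625, -0.3576, 0.0408]
tool_rot: [0.0, 0.707, 0.707, -0.0]
contact_force: [-3.5, 2.6, 6.9]
gripper_width: 0.325
```

```bash
python3 -m crank '[{"angular":[0,0,0],"delta_pos":[0,0,0],"gripper":0.4},{"angular":[0,0,0],"delta_pos":[0,0,0],"gripper":0.52},{"angular":[0,0,0],"delta_pos":[0,0,0],"gripper":0.52},{"angular":[0,0,0],"delta_pos":[0,0,-0.4],"gripper":0.52},{"angular":[0,0,0],"delta_pos":[0,0,-1],"gripper":0.52},{"angular":[0,0,0],"delta_pos":[0,0,-1],"gripper":0.52},{"angular":[0,0,0],"delta_pos":[0,0,-0.9],"gripper":0.52},{"angular":[0,0,0],"delta_pos":[0,0,0],"gripper":0.52}]'
python3 -m crank '[{"angular":[0,0,0],"delta_pos":[0.935,-0.148,0],"gripper":0.45},{"angular":[0,0,0],"delta_pos":[0.935,-0.148,0],"gripper":0.45},{"angular":[0,0,0],"delta_pos":[0.935,-0.148,0],"gripper":0.45},{"angular":[0,0,0],"delta_pos":[0.935,-0.148,0],"gripper":0.45},{"angular":[0,0,0],"delta_pos":[0.935,-0.148,0],"gripper":0.45},{"angular":[0,0,0],"delta_pos":[0.935,-0.148,0],"gripper":0.45},{"angular":[0,0,0],"delta_pos":[0.935,-0.148,0],"gripper":0.45},{"angular":[0,0,0],"delta_pos":[0.935,-0.148,0],"gripper":0.45},{"angular":[0,0,0],"delta_pos":[0,0,0.8],"gripper":0.45},{"angular":[0,0,0],"delta_pos":[0,0,0.8],"gripper":0.45},{"angular":[0,0,0],"delta_pos":[0,0,0],"gripper":0.45},{"angular":[0,0,0],"delta_pos":[0,0,0],"gripper":0.45}]'
python3 - <<'E'
from ov import *
f=grab_frame("scene")
cv2.imwrite("pics/s8raw.png",f[:,:,::-1])
print(state()["tool_pos"])
overlay('pics/s8raw.png',200,(.462,-.3575,.014),'pics/ov8.png',(400,230,500,330))
cv2.imwrite("pics/s8.png",cv2.resize(f[180:300,260:400,::-1],None,fx=5,fy=5,interpolation=0))
E
```

```text
time: 23.4
tool_pos: [0.4636, -0.3586, 0.1416]
tool_rot: [0.003, 0.707, 0.707, 0.0]
contact_force: [0.7, 0.4, -1.1]
gripper_width: 0.518
time: 24.9
tool_pos: [0.4266, -0.1328, 0.0901]
tool_rot: [-0.0, 0.707, 0.707, -0.0]
contact_force: [-0.0, 0.4, 0.4]
gripper_width: 0.445
[ 0.427  -0.133   0.0907]
```

View pics/ov8.png

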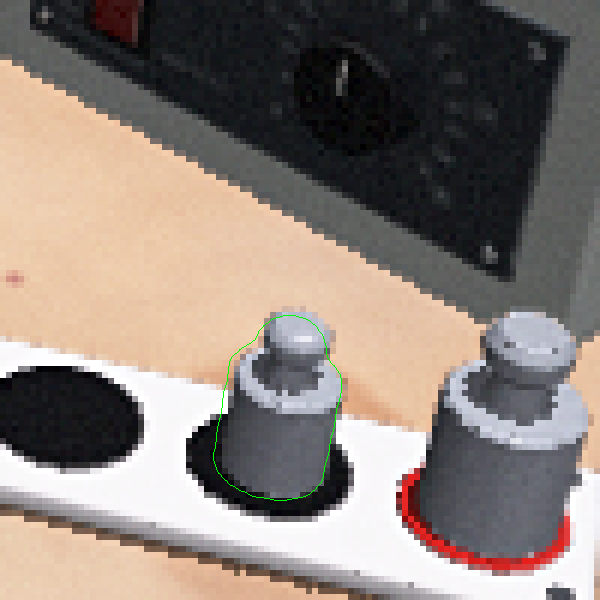

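View pics/s8.png

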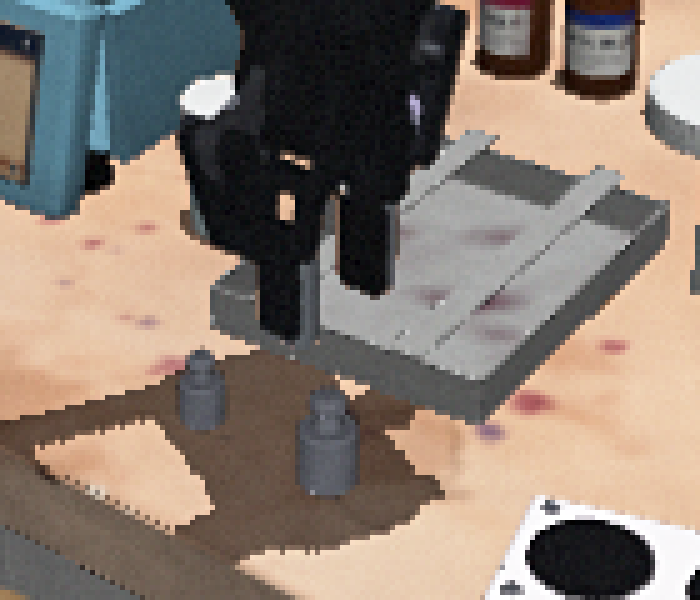

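The 200 stands centred on its disc, within about 1 mm. The gripper is over the 100, tips at about (290,340) and (370,290) zoomed and the weight below at (328,440).

```bash
python3 -m crank '[{"angular":[0,0,0],"delta_pos":[0,0,0.6],"gripper":0.45},{"angular":[0,0,0],"delta_pos":[0,0,0.6],"gripper":0.45},{"angular":[0,0,0],"delta_pos":[0,0,0.5],"gripper":0.45},{"angular":[0,0,0],"delta_pos":[0,0,0.35],"gripper":0.45},{"angular":[0,0,0],"delta_pos":[0,0,0.2],"gripper":0.45},{"angular":[0,0,0],"delta_pos":[0,0,0],"gripper":0.45},{"angular":[0,0,0],"delta_pos":[0,0,0],"gripper":0.45}]'
python3 -m crank '[{"angular":[0,0,0],"delta_pos":[0,0,0],"gripper":0},{"angular":[0,0,0],"delta_pos":[0,0,0],"gripper":0},{"angular":[0,0,0],"delta_pos":[0,0,0],"gripper":0},{"angular":[0,0,0],"delta_pos":[0,0,0],"gripper":0}]'
```

```text
time: 25.82
tool_pos: [0.4269, -0.1329, 0.0229]
tool_rot: [0.0, 0.707, 0.707, 0.0]
contact_force: [0.4, 0.4, 1.2]
gripper_width: 0.448
time: 26.32
tool_pos: [0.4271, -0.1331, 0.0232]
tool_rot: [0.001, 0.707, 0.707, 0.0]
contact_force: [-1.0, -0.5, 5.5]
gripper_width: 0.255
```

```bash
python3 -m crank '[{"angular":[0,0,0],"delta_pos":[0,0,-0.4],"gripper":0},{"angular":[0,0,0],"delta_pos":[0,0,-0.8],"gripper":0},{"angular":[0,0,0],"delta_pos":[0,0,-1],"gripper":0},{"angular":[0,0,0],"delta_pos":[0,0,-1],"gripper":0},{"angular":[0,0,0],"delta_pos":[0,0,-0.4],"gripper":0},{"angular":[0,0,0],"delta_pos":[-0.5,0.09,0],"gripper":0},{"angular":[0,0,0],"delta_pos":[-0.9,0.09,0],"gripper":0},{"angular":[0,0,0],"delta_pos":[-0.9,0.09,0],"gripper":0},{"angular":[0,0,0],"delta_pos":[-0.9,0.1,0],"gripper":0},{"angular":[0,0,0],"delta_pos":[-0.9,0.1,0],"gripper":0},{"angular":[0,0,0],"delta_pos":[-0.9,0.1,0],"gripper":0},{"angular":[0,0,0],"delta_pos":[-0.63,0.08,0],"gripper":0}]'
python3 -m crank '[{"angular":[0,0,0],"delta_pos":[0,0,0.7],"gripper":0},{"angular":[0,0,0],"delta_pos":[0,0,0.7],"gripper":0},{"angular":[0,0,0],"delta_pos":[0,0,0],"gripper":0},{"angular":[0,0,0],"delta_pos":[0,0,0],"gripper":0},{"angular":[0,0,0],"delta_pos":[0,0,0],"gripper":0}]'
python3 - <<'E'
from ov import *
cv2.imwrite("pics/s9raw.png",grab_frame("scene")[:,:,::-1])
p=state()["tool_pos"];print(p)
overlay('pics/s9raw.png',100,(p[0],p[1],p[2]-.0232),'pics/ov9.png',(370,230,470,330))
E
```

```text
time: 27.82
tool_pos: [0.4451, -0.3028, 0.1284]
tool_rot: [-0.002, 0.707, 0.707, -0.0]
contact_force: [-0.3, -0.3, -1.5]
gripper_width: 0.249
time: 28.45
tool_pos: [0.4466, -0.3021, 0.0895]
tool_rot: [0.001, 0.707, 0.707, 0.0]
contact_force: [0.2, -0.6, -0.7]
gripper_width: 0.258
[ 0.4466 -0.3021  0.0895]
```

View pics/ov9.png

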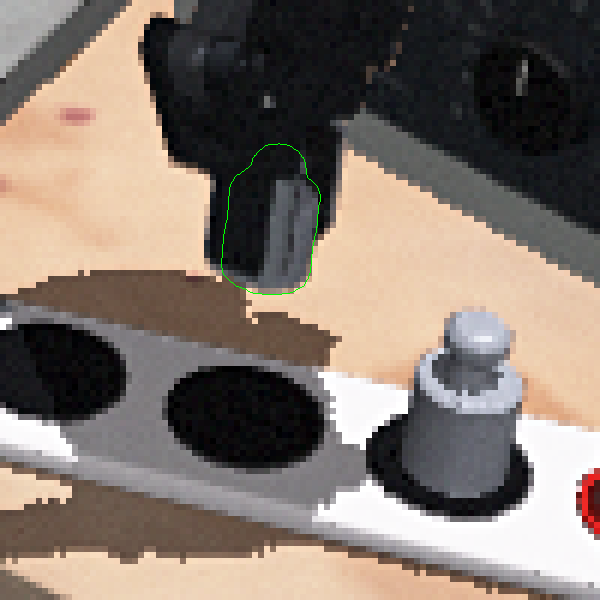

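The outline matches the held 100. Lowering it on to the second black disc at (245,415).

```bash
python3 -m crank '[{"angular":[0,0,0],"delta_pos":[0,0,0.6],"gripper":0},{"angular":[0,0,0],"delta_pos":[0,0,0.6],"gripper":0},{"angular":[0,0,0],"delta_pos":[0,0,0.3],"gripper":0},{"angular":[0,0,0],"delta_pos":[0,0,0.12],"gripper":0},{"angular":[0,0,0],"delta_pos":[0,0,0.06],"gripper":0},{"angular":[0,0,0],"delta_pos":[0,0,0.06],"gripper":0},{"angular":[0,0,0],"delta_pos":[0,0,0],"gripper":0}]'
```

```text
time: 29.38
tool_pos: [0.4465, -0.302, 0.0373]
tool_rot: [0.0, 0.707, 0.707, -0.0]
contact_force: [-1.5, 1.1, 4.2]
gripper_width: 0.251
```

```bash
python3 -m crank '[{"angular":[0,0,0],"delta_pos":[0,0,0],"gripper":0.33},{"angular":[0,0,0],"delta_pos":[0,0,0],"gripper":0.45},{"angular":[0,0,0],"delta_pos":[0,0,0],"gripper":0.45},{"angular":[0,0,0],"delta_pos":[0,0,-0.4],"gripper":0.45},{"angular":[0,0,0],"delta_pos":[0,0,-1],"gripper":0.45},{"angular":[0,0,0],"delta_pos":[0,0,-1],"gripper":0.45},{"angular":[0,0,0],"delta_pos":[0,0,-0.8],"gripper":0.45},{"angular":[0,0,0],"delta_pos":[0,0,0],"gripper":0.45}]'
python3 -m crank '[{"angular":[0,0,0],"delta_pos":[0.97,-0.075,0],"gripper":0.4},{"angular":[0,0,0],"delta_pos":[0.97,-0.075,0],"gripper":0.4},{"angular":[0,0,0],"delta_pos":[0.97,-0.075,0],"gripper":0.4},{"angular":[0,0,0],"delta_pos":[0.97,-0.075,0],"gripper":0.4},{"angular":[0,0,0],"delta_pos":[0.97,-0.075,0],"gripper":0.4},{"angular":[0,0,0],"delta_pos":[0.97,-0.075,0],"gripper":0.4},{"angular":[0,0,0],"delta_pos":[0.97,-0.075,0],"gripper":0.4},{"angular":[0,0,0],"delta_pos":[0.97,-0.075,0],"gripper":0.4},{"angular":[0,0,0],"delta_pos":[0,0,0.8],"gripper":0.4},{"angular":[0,0,0],"delta_pos":[0,0,0.8],"gripper":0.4},{"angular":[0,0,0],"delta_pos":[0,0,0],"gripper":0.4},{"angular":[0,0,0],"delta_pos":[0,0,0],"gripper":0.4}]'
python3 - <<'E'
from ov import *
f=grab_frame("scene")
cv2.imwrite("pics/s10raw.png",f[:,:,::-1])
print(state()["tool_pos"])
overlay('pics/s10raw.png',100,(.4462,-.3021,.014),'pics/ov10.png',(370,230,470,330))
cv2.imwrite("pics/s10.png",cv2.resize(f[180:300,230:370,::-1],None,fx=5,fy=5,interpolation=0))
E
```

```text
time: 30.38
tool_pos: [0.4475, -0.3029, 0.1355]
tool_rot: [0.003, 0.707, 0.707, 0.0]
contact_force: [0.6, 0.6, -0.5]
gripper_width: 0.448
time: 31.88
tool_pos: [0.4281, -0.0689, 0.0844]
tool_rot: [-0.0, 0.707, 0.707, -0.0]
contact_force: [-0.5, -0.1, 1.1]
gripper_width: 0.399
[ 0.4285 -0.0691  0.085 ]
```

View pics/ov10.png

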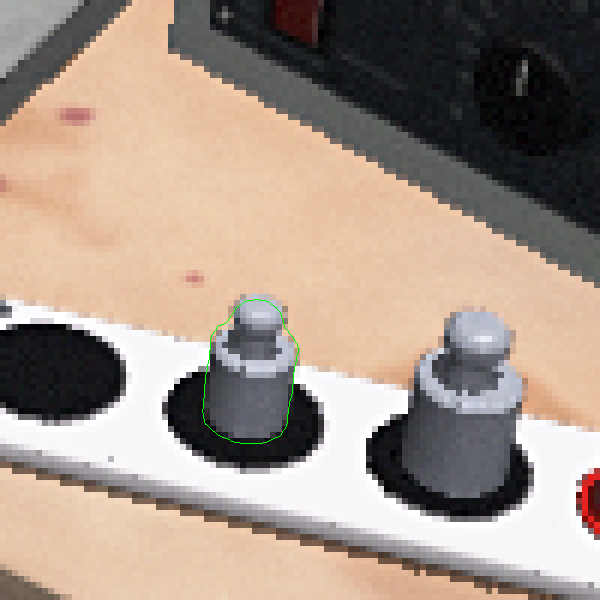

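View pics/s10.png

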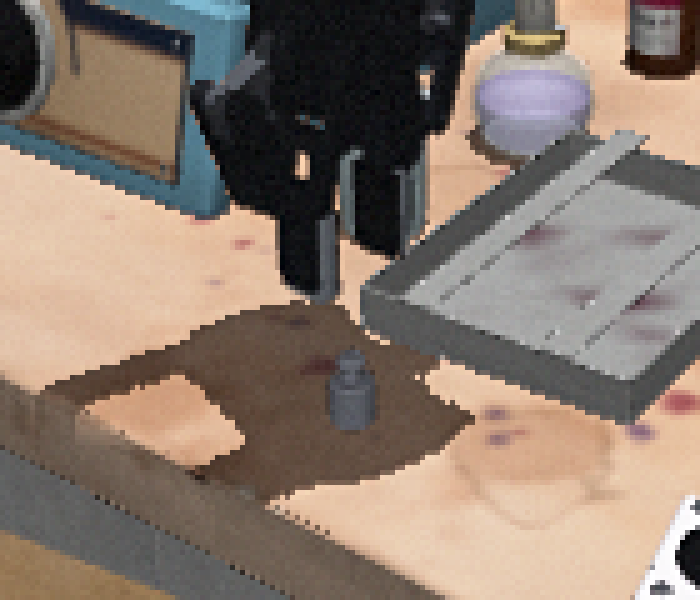

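The 100 is centred. The gripper straddles the 50: tips at (315,295) and (385,250), weight at (352,395).

```bash
python3 -m crank '[{"angular":[0,0,0],"delta_pos":[0,0,0.6],"gripper":0.4},{"angular":[0,0,0],"delta_pos":[0,0,0.6],"gripper":0.4},{"angular":[0,0,0],"delta_pos":[0,0,0.4],"gripper":0.4},{"angular":[0,0,0],"delta_pos":[0,0,0.3],"gripper":0.4},{"angular":[0,0,0],"delta_pos":[0,0,0.2],"gripper":0.4},{"angular":[0,0,0],"delta_pos":[0,0,0],"gripper":0.4},{"angular":[0,0,0],"delta_pos":[0,0,0],"gripper":0.4}]'
```

```text
time: 32.8
tool_pos: [0.4284, -0.0689, 0.0216]
tool_rot: [0.0, 0.707, 0.707, 0.0]
contact_force: [0.2, 0.4, 0.0]
gripper_width: 0.403
```

```bash
python3 -m crank '[{"angular":[0,0,0],"delta_pos":[0,0,0],"gripper":0.25},{"angular":[0,0,0],"delta_pos":[0,0,0],"gripper":0},{"angular":[0,0,0],"delta_pos":[0,0,0],"gripper":0},{"angular":[0,0,0],"delta_pos":[0,0,0],"gripper":0}]'
```

```text
time: 33.3
tool_pos: [0.4285, -0.069, 0.0219]
tool_rot: [0.0, 0.707, 0.707, 0.0]
contact_force: [-1.8, 0.9, 5.9]
gripper_width: 0.19
```

```bash
python3 -m crank '[{"angular":[0,0,0],"delta_pos":[0,0,-0.4],"gripper":0},{"angular":[0,0,0],"delta_pos":[0,0,-0.8],"gripper":0},{"angular":[0,0,0],"delta_pos":[0,0,-1],"gripper":0},{"angular":[0,0,0],"delta_pos":[0,0,-0.8],"gripper":0},{"angular":[0,0,0],"delta_pos":[-0.5,0.01,0],"gripper":0},{"angular":[0,0,0],"delta_pos":[-0.9,0.01,0],"gripper":0},{"angular":[0,0,0],"delta_pos":[-0.9,0.01,0],"gripper":0},{"angular":[0,0,0],"delta_pos":[-0.9,0.01,0],"gripper":0},{"angular":[0,0,0],"delta_pos":[-0.9,0.01,0],"gripper":0},{"angular":[0,0,0],"delta_pos":[-0.9,0.01,0],"gripper":0},{"angular":[0,0,0],"delta_pos":[-0.92,0,0],"gripper":0},{"angular":[0,0,0],"delta_pos":[0,0,0],"gripper":0}]'
python3 -m crank '[{"angular":[0,0,0],"delta_pos":[0,0,0.6],"gripper":0},{"angular":[0,0,0],"delta_pos":[0,0,0.4],"gripper":0},{"angular":[0,0,0],"delta_pos":[0,0,0],"gripper":0},{"angular":[0,0,0],"delta_pos":[0,0,0],"gripper":0},{"angular":[0,0,0],"delta_pos":[0,0,0],"gripper":0}]'
python3 - <<'E'
from ov import *
cv2.imwrite("pics/s11raw.png",grab_frame("scene")[:,:,::-1])
p=state()["tool_pos"];print(p)
overlay('pics/s11raw.png',50,(p[0],p[1],p[2]-.0219),'pics/ov11.png',(335,220,435,320))
E
```

```text
time: 34.8
tool_pos: [0.4288, -0.248, 0.1098]
tool_rot: [-0.001, 0.708, 0.706, -0.0]
contact_force: [0.8, 0.5, 0.3]
gripper_width: 0.188
time: 35.42
tool_pos: [0.4303, -0.2465, 0.0818]
tool_rot: [0.001, 0.707, 0.707, 0.0]
contact_force: [-0.3, -0.2, 0.5]
gripper_width: 0.192
[ 0.4303 -0.2466  0.0819]
```

View pics/ov11.png

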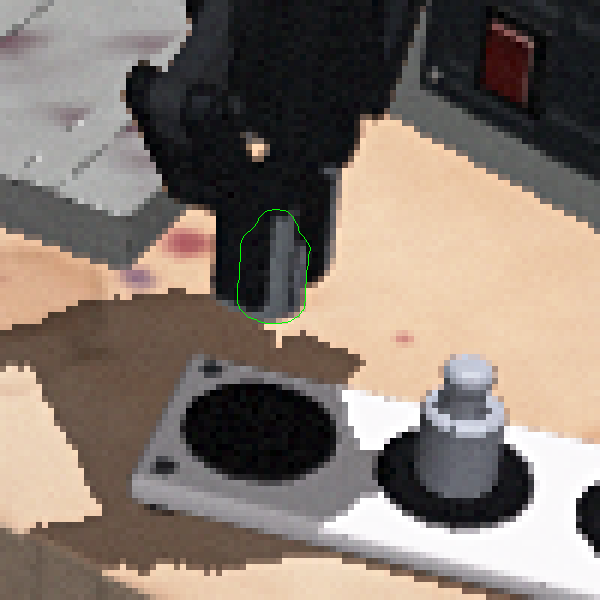

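The outline matches the held 50. Lowering it on to the end disc at (260,430), from 0.082 to 0.036.

```bash
python3 -m crank '[{"angular":[0,0,0],"delta_pos":[0,0,0.5],"gripper":0},{"angular":[0,0,0],"delta_pos":[0,0,0.5],"gripper":0},{"angular":[0,0,0],"delta_pos":[0,0,0.3],"gripper":0},{"angular":[0,0,0],"delta_pos":[0,0,0.12],"gripper":0},{"angular":[0,0,0],"delta_pos":[0,0,0.06],"gripper":0},{"angular":[0,0,0],"delta_pos":[0,0,0.05],"gripper":0},{"angular":[0,0,0],"delta_pos":[0,0,0],"gripper":0}]'
```

```text
time: 36.35
tool_pos: [0.4302, -0.2467, 0.0359]
tool_rot: [0.0, 0.707, 0.707, 0.0]
contact_force: [-0.0, 0.3, 2.4]
gripper_width: 0.19
```

```bash
python3 -m crank '[{"angular":[0,0,0],"delta_pos":[0,0,0.015],"gripper":0},{"angular":[0,0,0],"delta_pos":[0,0,0],"gripper":0}]'
python3 -m crank '[{"angular":[0,0,0],"delta_pos":[0,0,0],"gripper":0.28},{"angular":[0,0,0],"delta_pos":[0,0,0],"gripper":0.4},{"angular":[0,0,0],"delta_pos":[0,0,0],"gripper":0.4},{"angular":[0,0,0],"delta_pos":[0,0,-0.4],"gripper":0.4},{"angular":[0,0,0],"delta_pos":[0,0,-1],"gripper":0.4},{"angular":[0,0,0],"delta_pos":[0,0,-1],"gripper":0.4},{"angular":[0,0,0],"delta_pos":[0,0,-1],"gripper":0.4},{"angular":[0,0,0],"delta_pos":[0,0,-1],"gripper":0.4},{"angular":[0,0,0],"delta_pos":[0,0,-0.6],"gripper":0.4},{"angular":[0,0,0],"delta_pos":[0,0,0],"gripper":0.4}]'
python3 -m crank '[{"angular":[0,0,0],"delta_pos":[0.9,0,0],"gripper":0.4},{"angular":[0,0,0],"delta_pos":[0.9,0,0],"gripper":0.4},{"angular":[0,0,0],"delta_pos":[0.9,0,0],"gripper":0.4},{"angular":[0,0,0],"delta_pos":[0.9,0,0],"gripper":0.4},{"angular":[0,0,0],"delta_pos":[0.9,0,0],"gripper":0.4},{"angular":[0,0,0],"delta_pos":[0.9,0,0],"gripper":0.4},{"angular":[0,0,0],"delta_pos":[0.9,0,0],"gripper":0.4},{"angular":[0,0,0],"delta_pos":[0.9,0,0],"gripper":0.4},{"angular":[0,0,0],"delta_pos":[0,0,0],"gripper":0.4},{"angular":[0,0,0],"delta_pos":[0,0,0],"gripper":0.4}]'
python3 - <<'E'
from fit import *
F={n:grab_frame(n) for n in("scene","top")}
cv2.imwrite("pics/s12.png",F["scene"][:,:,::-1]);cv2.imwrite("pics/t12.png",F["top"][:,:,::-1])
z=[cv2.resize(F["scene"][230:340,340:510,::-1],(680,440),interpolation=0),cv2.resize(F["top"][225:275,355:460,::-1],(680,160))]
cv2.imwrite("pics/z12.png",np.vstack(z))
for n in F:
    for t in("match_box","sample_pot"):
        d=landmark_of(n,t)
        if d: print(n,t,d[0]["pixel"],ray(n,d[0]["pixel"],0)[:2])
E
```

```text
time: 36.6
tool_pos: [0.4302, -0.2467, 0.0359]
tool_rot: [0.0, 0.707, 0.707, -0.0]
contact_force: [-2.3, 1.7, 5.4]
gripper_width: 0.189
time: 37.85
tool_pos: [0.4306, -0.247, 0.1867]
tool_rot: [0.002, 0.707, 0.707, 0.0]
contact_force: [-0.7, -0.5, -0.7]
gripper_width: 0.397
time: 39.1
tool_pos: [0.4294, -0.0307, 0.1839]
tool_rot: [-0.001, 0.707, 0.707, -0.001]
contact_force: [-1.2, -0.1, -0.5]
gripper_width: 0.4
scene match_box [212.6, 227.7] [0.4162 0.1796]
scene sample_pot [307.7, 224.0] [0.5602 0.0191]
top match_box [195.3, 267.6] [0.4163 0.1812]
```

View pics/z12.png

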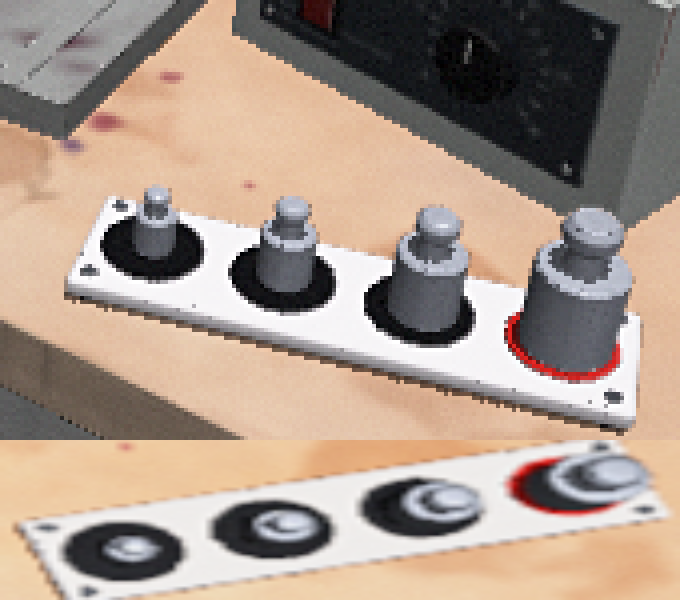

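View pics/s12.png

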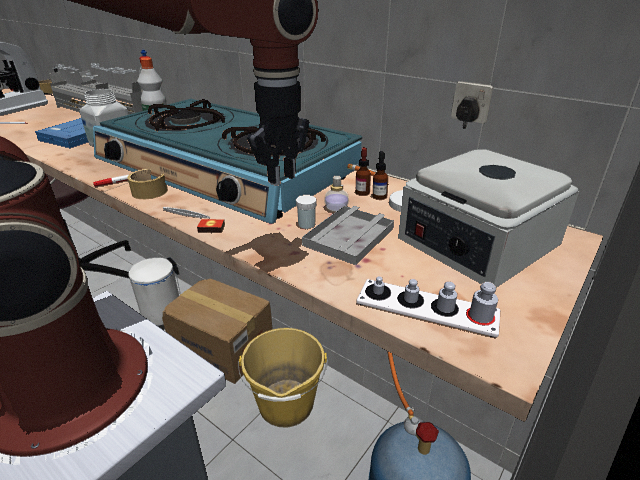

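All four stand in order, from 50 at (155,235) to 500 on red at (580,300) zoomed. The match box and pot are where they were. I'll run a final fit of the centring.

```bash
python3 - <<'E'
from fit import *
F={n:cv2.imread(f'pics/{a}12.png')[:,:,::-1] for n,a in(("scene","s"),("top","t"))}
D={500:((.4782,-.4135),(.4805,-.4137)),200:((.462,-.3575),(.4642,-.3578)),100:((.4462,-.3021),(.4478,-.3021)),50:((.4299,-.2464),(.4315,-.2469))}
def score(n,k,xy):
    # bright-steel pixels: mid grey
    c=proj(n,[*xy,.014+DIM[k][3]/2])[0].astype(int);w=int(6+DIM[k][3]*260);box=(c[0]-w,c[1]-w,c[0]+w,c[1]+w)
    f=F[n][box[1]:box[3],box[0]:box[2]].astype(int);s=f.sum(2)
    m=((abs(f[:,:,0]-f[:,:,2])<40)&(s>180)&(s<650)).astype(np.uint8)
    l,_,st,_c=None,None,None,None
    return m,box
import itertools
for k in D:
    for i,n in enumerate(("scene","top")):
        xy=np.array(D[k][i]);m,box=score(n,k,xy)
        best=min(((( (render(n,k,xy+np.array(d),.014,box)>.5)-m.astype(float))**2).sum(),d) for d in itertools.product(np.arange(-.006,.0061,.001),repeat=2))
        print(k,n,best)
E
```

```text
500 scene (np.float64(297.0), (np.float64(0.004), np.float64(0.0)))
500 top (np.float64(251.0), (np.float64(0.004999999999999999), np.float64(-0.006)))
200 scene (np.float64(88.0), (np.float64(0.003000000000000001), np.float64(-0.001)))
200 top (np.float64(188.0), (np.float64(0.003000000000000001), np.float64(-0.005)))
100 scene (np.float64(62.0), (np.float64(0.002), np.float64(0.001)))Traceback (most recent call last):
  File "<stdin>", line 15, in <module>
  File "<stdin>", line 15, in <genexpr>
  File "fit.py", line 17, in render
    for P in(P1,P2,P3): cv2.fillConvexPoly(m,hull(P),255,shift=4)
                                             ~~~~^^^
  File "fit.py", line 10, in hull
    p=(proj(n,P)-[x0,y0]+.5)*S-.5
       ~~~~^^^^^
  File "h.py", line 7, in proj
    K,r,t=cam(n);return cv2.projectPoints(np.array(P,float).reshape(-1,1,3),r,t,K,None)[0].reshape(-1,2)
          ~~~^^^
  File "h.py", line 5, in cam
    m=camera_model(n);return np.array(m["camera_matrix"]),np.array(m["rvec"],float),np.array(m["tvec"],float)
ValueError: time passes only in moves, steps and waits
```

The segmentation is contaminated by the grey centrifuge and shadows, so this fit isn't trustworthy. I'll judge concentric outlines by eye in both views.

```bash
python3 - <<'E'
from fit import *
D={500:((.4782,-.4135),(.4805,-.4137)),200:((.462,-.3575),(.4642,-.3578)),100:((.4462,-.3021),(.4478,-.3021)),50:((.4299,-.2464),(.4315,-.2469))}
out=[]
for i,(n,a,box) in enumerate((("scene","s",(360,270,510,340)),("top","t",(355,220,465,275)))):
    im=cv2.imread(f'pics/{a}12.png');x0,y0,x1,y1=box;s=780/(x1-x0)
    z=cv2.resize(im[y0:y1,x0:x1],None,fx=s,fy=s,interpolation=0)
    for k in D:
        m=(cv2.resize(render(n,k,D[k][i],.014,box),(z.shape[1],z.shape[0]))>.55).astype(np.uint8)
        cs,_=cv2.findContours(m,0,1);cv2.drawContours(z,cs,-1,(0,255,0),1)
    cv2.imwrite(f'pics/fin_{n}.png',z)
print(state()["time"])
E
```

```text
39.4
```

View pics/fin_scene.png

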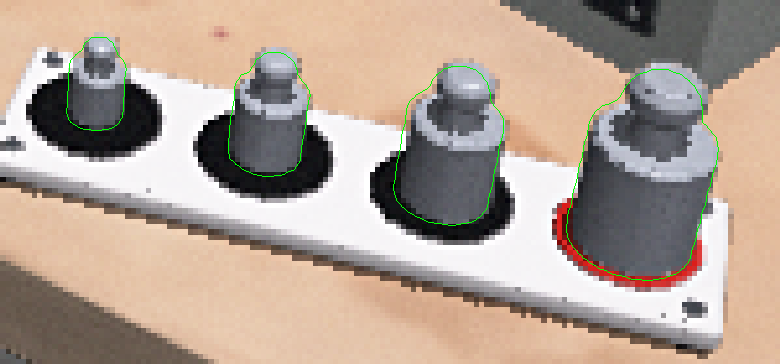

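View pics/fin_top.png

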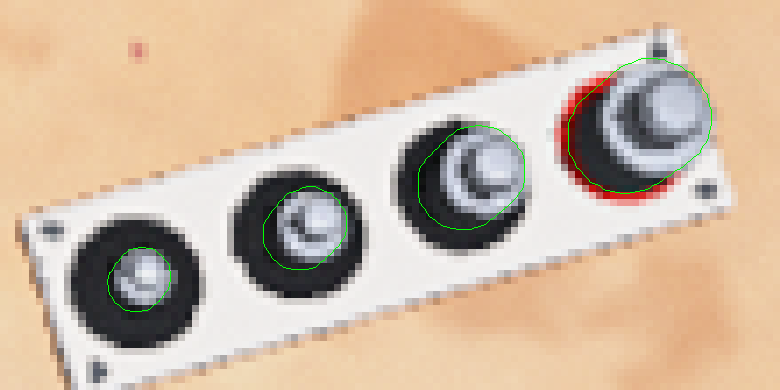

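```bash
python3 -c "
from plant import *
print(job_done())"
```

```text
the job is handed in; nothing more can be done
None
```

I placed the four weights one at a time on the board and handed the job in at about 39 s, inside the 96 s limit. The 500 g weight is on the red disc, then the 200, 100 and 50 g, with the 50 g on the far black disc.

**Order and centring:** In the last pictures all four stand upright and free. Outlines drawn at the disc centres match the weights to about 1–2 mm in both cameras.

**Bystanders:** The match box is where it was, within measurement noise, in both cameras. The sample pot matches in the scene camera; the network did not report it in the last top picture.

**Gripper and forces:** The gripper was about 0.2 m clear of the row when I handed in. The largest wrist force I read was about 7 N.

**Checks that disagreed:** An automatic fit of the final positions suggested offsets of up to about 6–8 mm, then stopped with an error before finishing. I disregarded it because its colour mask also picked up the grey centrifuge and shadows, and the overlays contradict it. The two cameras also differ by about 1.5–2 mm in where they put the board along x, which is within their calibration. I used values between the two.

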